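# Push the cutting board back home into its corner

### The arm

A 7-joint arm with a two-finger parallel gripper is mounted at the origin on the work surface. World frame = base frame: x ahead of the robot, y to its left, z up, the work surface at z = 0. Lengths are in m, angles in rad, forces in N, time in s.
With the tool pointing down it reaches from about 0.35 to 0.9 m from the base axis. Payload 8.1 kg.
Tool frame: the origin (TCP) lies at the very end of the fingers, on their centre line; the grasp point (between the pads) lies 19 mm behind it; z points along the fingers, y is the line along which they close (so a half turn about z gives the same grasp; the last joint's range is limited). The gripper opens to 92 mm and grips with 3 to 60 N. Pads are 19 mm wide; open, the fingers measure 130 mm over their backs; the gripper's body (75 mm by 190 mm) begins 47 mm behind the grasp point.
Start: joints at [-1.275, 0.434, 0.025, 1.573, -0.012, 1.134, -0.075], TCP at [0.243, 0.576, 0.227] pointing down, gripper open.
Joint ranges: [-2.62, 2.62], [-0.44, 2.09], [-1.27, 1.32], [0.08, 2.57], [-1.32, 4.46], [0.12, 2], [-2.74, 2.74]. Speed limits (rad/s): [2.22, 2.22, 3.01, 3.01, 3.14, 3.14, 3.14].

### API

Orientations are given as a rotation vector (axis times angle).
In Python, from cell import observe, get_image, sign_off, find_in, trace, place_of gives the robot as it stands. The module is installed in compiled form; this text tells all that it offers.
- The arm moves only by the shell command python3 -m handwheel 'ROWS' [OPENING] [FORCE]. ROWS is JSON, a list of rows, each a list of 6 numbers: the shift along the tool's x, y, z each as a share of 0.02 m, from -1 to 1, then the turn, a rotation vector about the tool's x, y, z each as a share of 4 degrees, from -1 to 1. A call has 1 to 8 rows; each row shifts and turns the commanded pose from where the row before left it, along the tool's axes as they then stand; what a row does not reach is not made up. A row lasts 1/12 s, in which the tool goes at most 41.7 mm and 7.16 degrees, less where a joint would pass 70% of its speed; a pose out of reach is approached as far as the arm can. A call with a number of a shift or a turn outside -1 to 1 is refused whole. A call with a gripper value outside its range is refused whole. OPENING is the opening, from 0 (shut) to 1 (fully open), set as the call begins (- or left out, the last holds). The fingers move at their own pace and stop on an object; FORCE is the grip in N (left out, the last holds). Time passes only in rows, so rows that do not move let the fingers close. It gives the time, the measured TCP pose, the force, the opening and the grip force at its end, in the units of the state.
- observe(): the state, without advancing time (a new reading comes with each control period).
- get_image(name): name is "scene" or "side" or "wrist"; returns a dict with "image" (400x640x3 uint8, red, green, blue), "fx", "fy", "cx", "cy" (pixels), "position" and "orientation" of the camera in the world. Camera axes: x right, y down, z forward; pixel columns grow to the right and rows downward; lengths in m; the calibration is good to about 2 mm. A picture is of the moment at which its call begins. There is no depth.
- sign_off(): hands the job in; it is judged then, once.
Trained networks look in the newest picture that a camera, given by its name, has taken for a name from the list of things; names that differ only in an ending like _2 or _b are one class to them, and where a whole thing is asked for, a point or a joint stands for the part that bears it (a point fixed in the world has none). Each returns a list of dicts, best first, with "score" (0 to 1); they miss things now and then, are a little off and sometimes report something else, mostly with a low value. They report only what shows in the picture. A call takes as long as a camera call. They do not tell look-alikes from the thing itself.
- find_in(label, camera): "rect" ([centre column, centre row, width, height] as shares, 0 to 1, of the picture: columns of its width, rows of its height, round what is visible of it).
- trace(label, camera): "region" (400x640 bool, what is visible of it) and "rect" ([centre column, centre row, width, height] as shares, 0 to 1, of the picture: columns of its width, rows of its height, round what is visible of it).
- place_of(label, camera): "point" ([column, row] as shares, 0 to 1, of the picture: columns of its width, rows of its height: a listed point, or the origin of a listed thing).
The state is a dict: "clock": time; "joints": joint angles; "dq": joint speeds; "joint_efforts": joint torques, N m; "position": TCP position; "ee_rot": TCP orientation; "force": force on the tool from outside, world axes, zero at the start; "ft_torque": the same for the moment, N m; "width": opening from 0.0 (shut) to 1.0 (fully open); "gripper_force": force on a finger pad.
Only numpy, scipy, OpenCV 4.12 (cv2) and the standard library are available. Lean on these libraries where they do the work, as an engineer would, in place of code of your own. Each camera call takes 0.05 s, during which the arm holds its last target. There are 200 camera calls.

### The job

The white cutting board has crept out of place on the perforated drain panel. Push it along the panel with the fingers until it is home and square in the corner, its far edge flush against the far rim and its left edge flush against the left rim. Do not lift or ram the board; let the yellow-lidded pot, ruler and cassette ride along on it untouched and upright, and leave everything else where it stands.

Things in the scene. Friction and masses are not known exactly. Their poses are not given: they have to be found in the camera images.
- board: white plastic cutting board with pale green working face, a flat slab 180 (its x) x 280 (its y) x 15 mm, about 0.7 kg, lying loose on the steel panel. Origin: centre of its underside; x points to its far long edge, y to its left short edge, z up. Slides with ordinary dry friction (about 4 to 12 N) and stays where it is left
- board_far_left (a point): the board's far left lower corner, at (+90, +140, 0) mm from the board's origin; board's axes
- board_far_right (a point): the board's far right lower corner, at (+90, -140, 0) mm; board's axes
- board_near_left (a point): the board's near left lower corner, at (-90, +140, 0) mm; board's axes
- panel: fixed perforated steel drain panel, a plate 420 (x) x 540 (y) x 4 mm on the bench, with raised steel rims 24 mm high above the plate along its far (+x) and left (+y) edges; near and right edges are open and flat. Origin: centre of its underside (z = 0). May stand turned a few degrees. The dark spots are drain holes, flat to the touch
- corner (a point): inside corner where the rims meet, on the panel's upper face (z = 4 mm), at (+195, +255, +4) mm from the panel's origin; panel's axes. The far rim's inner face is its plane x = 0, the left rim's its plane y = 0; with the board home its far left corner lies here and its edges run along the rims
- yellow_pot: small specimen pot with yellow screw lid, 48 mm across, 52 mm tall, standing on the far left part of the board; origin: centre of its base, z up. It rides along on the board
- ruler: flat lime-green ruler 26 (x) x 160 (y) x 3 mm lying on the near part of the board, along it; origin: centre of its underside. It rides along
- cassette: pink plastic tissue cassette 28 (x) x 40 (y) x 6 mm lying on the far right part of the board; origin: centre of its underside. It rides along
- orange_pot: orange-lidded specimen pot 66 mm across, 68 mm tall, standing on one of the panel's near corners; leave alone; origin: centre of its base, z up
- ink_bottle: small black ink bottle 32 mm across, 68 mm tall, standing on the panel's other near corner; leave alone; origin: centre of its base, z up
- beaker: glass beaker of forceps, 72 mm across, 85 mm tall, the forceps to 137 mm, on the bench to one side; leave alone; origin: centre of its base, z up
- instrument_tray: white open tray 110 x 170 x 32 mm with blades, on the bench to the right; leave alone; origin: centre of its underside, z up
- orange_pot2: orange-lidded specimen pot 66 mm across, 68 mm tall, on the bench to one side of the panel; leave alone; origin: centre of its base, z up
- orange_pot3: squat orange-lidded specimen pot 72 mm across, 55 mm tall, on the bench to one side of the panel; leave alone; origin: centre of its base, z up
There are look-alikes about, which are no part of the job. Leave any green or turquoise look-alike of the yellow_pot alone. Of the things that look like the ruler, the smaller one is meant.

How it is judged:
At the end, for the whole second after the job is handed in: The board lies flat and at rest on the panel with both far corners within 4 mm of the far rim's inner face and both left corners within 4 mm of the left rim's; the pot (upright), ruler and cassette still lie on it (x of each of board_far_left, board_far_right in the frame of corner above -0.004 m and y of each of board_far_left, board_near_left in the frame of corner above -0.004 m and z of board in the frame of corner between -0.003 and 0.003 m and angle between board's own z axis and vertical below 0.02 rad and linear speed of board below 0.01 m/s and angle between yellow_pot's own z axis and vertical below 0.1 rad and x of yellow_pot in the frame of board between -0.07 and 0.07 m and y of yellow_pot in the frame of board between -0.12 and 0.12 m and x of ruler in the frame of board between -0.085 and 0.085 m and y of ruler in the frame of board between -0.135 and 0.135 m and x of cassette in the frame of board between -0.085 and 0.085 m and y of cassette in the frame of board between -0.135 and 0.135 m and z of yellow_pot in the frame of board between 0.012 and 0.019 m and z of ruler in the frame of board between 0.012 and 0.019 m and z of cassette in the frame of board between 0.012 and 0.019 m); the robot touches nothing.
It fails at once if the cutting board is lifted or tipped off the panel (more than 8 mm or about 5 degrees) (z of board in the frame of corner above 0.008 m or angle between board's own z axis and vertical above 0.09 rad).
It fails at once if the yellow-lidded pot topples (leans more than about 20 degrees) (angle between yellow_pot's own z axis and vertical above 0.35 rad).
It fails at once if one of the things lying on the board is pushed, held or lifted by the robot (more than 1 N, or 15 mm off the board) (contact force between any of the fingers, the arm and yellow_pot above 1 N or contact force between any of the fingers, the arm and ruler above 1 N or contact force between any of the fingers, the arm and cassette above 1 N or z of any of yellow_pot, ruler, cassette in the frame of board above 0.03 m).
It fails at once if the board is rammed into the rims (over 80 N) (contact force between board and panel above 80 N).
It fails at once if one of the pots, the bottle, the beaker or the tray standing on the panel or the bench is moved more than 20 mm or tipped (distance of any of orange_pot, ink_bottle, beaker, instrument_tray, orange_pot2, orange_pot3 from where it was at the start of the episode above 0.02 m or angle between any of orange_pot, ink_bottle, beaker, instrument_tray, orange_pot2, orange_pot3's own z axis and vertical above 0.35 rad).
It also fails if it takes over 51 s, if anything falls off the work surface, if the arm or the gripper's body presses on something with over 40 N, if the wrist force passes 120 N, or if a joint passes its speed limit or range.

## Working session

There is one attempt and no reset: what is moved stays moved. The work goes in short steps, Python scripts to look and compute and a shell command to move; the robot and the scene stay as the last step left them, time stands still between calls to the robot, and variables do not carry over. Pictures are saved under pics/ and viewed, at most 10 in all, crops included, and the job is handed in when it is done.

```bash
mkdir -p pics
cat > h.py <<'E'
import numpy as np,cv2
from scipy.spatial.transform import Rotation as R
from cell import *
def rot(o):
    o=np.array(o,float)
    return o if o.shape==(3,3) else (R.from_rotvec(o) if o.size==3 else R.from_quat(o)).as_matrix()
def ray(im,u,v):
    d=rot(im['orientation'])@np.array([(u-im['cx'])/im['fx'],(v-im['cy'])/im['fy'],1]);return np.array(im['position']),d
def on(im,u,v,z):
    p,d=ray(im,u,v);return p+d*(z-p[2])/d[2]
def proj(im,P):
    q=rot(im['orientation']).T@(np.array(P)-np.array(im['position']));return np.array([q[0]/q[2]*im['fx']+im['cx'],q[1]/q[2]*im['fy']+im['cy']])
def save(im,n): cv2.imwrite('pics/'+n+'.png',im['image'][:,:,::-1])
E
python3 - <<'E'
from h import *
s=observe();print(s)
Z={'board':0.004,'board_far_left':.004,'board_far_right':.004,'board_near_left':.004,'corner':.004,'panel':0,'yellow_pot':.019,'ruler':.019,'cassette':.019,'orange_pot':.004,'ink_bottle':.004,'beaker':0,'instrument_tray':0}
for c in ['scene','side','wrist']:
    im=get_image(c);save(im,c+'0');print(c,im['position'],im['orientation'],im['fx'])
    if c=='wrist':continue
    for k,z in Z.items():
        print(k,[(round(r['score'],2),np.round(np.array(r['point'])*[640,400]).tolist(),on(im,r['point'][0]*640,r['point'][1]*400,z).round(3)[:2].tolist()) for r in place_of(k,c)[:4]])
E
```

```text
{'clock': 0.0, 'joints': array([-1.27460611,  0.43519078,  0.02497901,  1.57408491, -0.01157537,
        1.13398096, -0.07511522]), 'dq': array([-5.11126166e-05,  4.43225591e-04,  4.18902912e-04, -8.43098065e-04,
       -1.09192189e-03,  1.19018705e-03,  6.15362425e-06]), 'joint_efforts': array([-3.29949935e-04, -6.67857528e+01,  9.84850042e-01, -3.14459968e+01,
       -6.05958374e-02,  4.31128673e-02,  1.53739629e-04]), 'position': array([0.24255938, 0.57547222, 0.22596976]), 'ee_rot': array([-6.22370751e-01, -3.07918409e+00,  2.37662785e-03]), 'force': array([-0.33109438,  0.3341855 ,  0.50462593]), 'ft_torque': array([-0.05046095, -0.01753263,  0.04061054]), 'gripper_force': 0.0, 'width': 1.0016799696322773}
scene [ 1.06538283 -0.14424619  0.90885815] [-2.06687853 -1.64625629  0.48967257] 395.5379625563683
board [(0.89, [358.0, 221.0], [0.586, 0.052])]
board_far_left [(0.69, [464.0, 260.0], [0.751, 0.278]), (0.59, [420.0, 242.0], [0.679, 0.189])]
board_far_right [(0.7, [159.0, 268.0], [0.605, -0.458])]
board_near_left [(0.81, [398.0, 185.0], [0.501, 0.191]), (0.64, [468.0, 259.0],
[... 1390 characters left out ...]
.0], [0.339, 0.372]), (0.69, [329.0, 155.0], [0.596, 0.149]), (0.65, [226.0, 161.0], [0.287, 0.281]), (0.32, [450.0, 318.0], [0.589, -0.465])]
ruler [(0.82, [268.0, 324.0], [0.205, -0.285]), (0.7, [329.0, 178.0], [0.546, 0.06])]
cassette [(0.54, [359.0, 179.0], [0.627, 0.016])]
orange_pot [(0.8, [266.0, 163.0], [0.402, 0.225]), (0.77, [270.0, 125.0], [0.489, 0.398]), (0.62, [339.0, 177.0], [0.582, 0.061]), (0.59, [300.0, 107.0], [0.627, 0.444])]
ink_bottle [(0.57, [318.0, 267.0], [0.38, -0.195])]
beaker [(0.64, [389.0, 326.0], [0.458, -0.412])]
instrument_tray [(0.87, [451.0, 318.0], [0.6, -0.462])]
wrist [0.17196404 0.60600271 0.38483973] [2.40759076 1.5998707  0.23399755] 307.5831631930734
```

View pics/scene0.png

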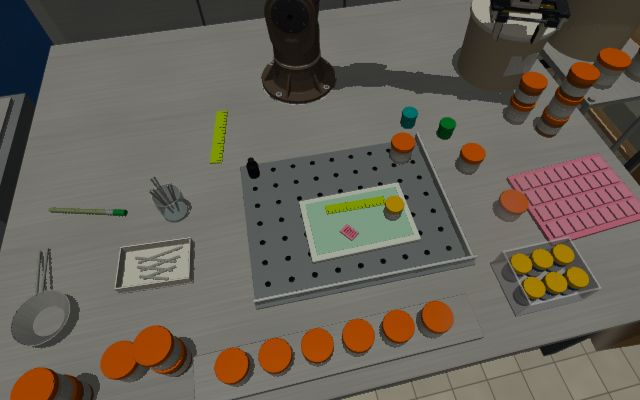

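View pics/side0.png

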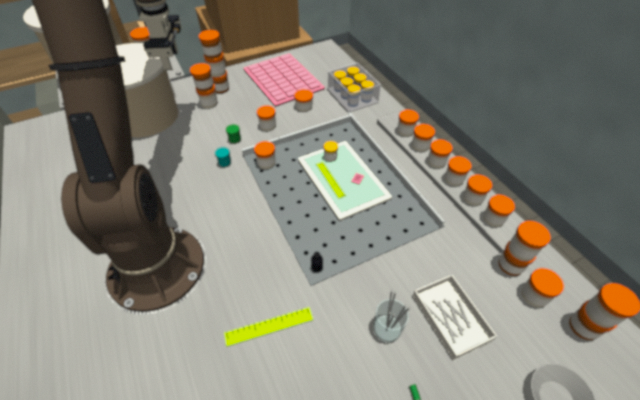

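The board, bearing pot, ruler and cassette, is in mid-panel. The rim corner is at about (467,262) in scene, and the orange pot and ink bottle stand on the near corners. Next I fit the poses by silhouette.

```bash
cat > fit.py <<'E'
from h import *
from scipy.optimize import minimize
def box(x0,x1,y0,y1,z0,z1): return np.array([[x,y,z] for x in(x0,x1) for y in(y0,y1) for z in(z0,z1)])
BOARD=box(-.09,.09,-.14,.14,.004,.019)
PANEL=np.vstack([box(-.21,.21,-.27,.27,0,.004),box(.195,.21,-.27,.27,0,.028),box(-.21,.21,.255,.27,0,.028)])
def hull(im,M,p):
    c,s=np.cos(p[2]),np.sin(p[2]);W=M@np.array([[c,s,0],[-s,c,0],[0,0,1]])+[p[0],p[1],0]
    return cv2.convexHull(np.array([proj(im,w) for w in W],np.float32))
def fit(obs,M,p0):
    def cost(p):
        e=0
        for im,h in obs:
            q=hull(im,M,p);a,_=cv2.intersectConvexConvex(q,h);e+=1-a/(cv2.contourArea(q)+cv2.contourArea(h)-a)
        return e
    r=minimize(cost,p0,method='Nelder-Mead',options=dict(initial_simplex=[p0]+[np.array(p0)+d for d in np.diag([.02,.02,.06])],xatol=1e-5,fatol=1e-6))
    return r.x,r.fun
def run(cams=('scene','side'),do_panel=True):
    ims={c:get_image(c) for c in cams}
    for k,M,p0 in (('board',BOARD,[.59,.05,.1]),('panel',PANEL,[.57,.02,.1]))[:1+do_panel]:
        obs=[]
        for c,im in ims.items():
            t=trace(k,c)
            if not t: print(k,c,'none');continue
            m=t[0]['region'].astype(np.uint8);n,l,st,_=cv2.connectedComponentsWithStats(m);m=(l==1+np.argmax(st[1:,4])).astype(np.uint8)
            pts=cv2.findContours(cv2.resize(m,None,fx=4,fy=4,interpolation=cv2.INTER_NEAREST),0,1)[0]
            h=cv2.convexHull(np.vstack(pts)).astype(np.float32)/4-.375
            obs.append((im,h));r=fit([(im,h)],M,p0);print(k,c,t[0]['score'],r[0].round(4),round(r[1],3))
        if len(obs)>1: r=fit(obs,M,p0);print(k,'both',r[0].round(4),round(r[1],3))
    return ims
if __name__=='__main__':
    ims=run()
    im=ims['scene']
E
python3 fit.py
```

```text
board scene 0.66 [0.5869 0.0483 0.0031] 0.019
board side none
panel scene 0.66 [ 0.552   0.0332 -0.0153] 0.01
panel side 0.92 [ 0.5487  0.0297 -0.0176] 0.008
panel both [ 0.5489  0.0313 -0.0136] 0.029
```

Run:
```python
from fit import *
out=[]
for c,x,y in(('scene',230,130),('side',225,100)):
    im=get_image(c);g=cv2.resize(im['image'][:,:,::-1][y:y+180,x:x+250],None,fx=3,fy=3,interpolation=cv2.INTER_CUBIC)
    for b,p in ((.004,[.552,.0332,-.0153]),):
        for rect,z,col in (((-.21,.195,-.27,.255),.004,(0,0,255)),((-.21,.21,-.27,.27),.028,(255,0,0))):
            M=box(*rect,z,z)[[0,2,6,4]]
            q=hull(im,M,p)[:,0];cv2.polylines(g,[np.int32((q-[x,y]+.5)*3*16)],True,col,1,cv2.LINE_AA,4)
    for z in(.004,.019):
        q=hull(im,box(-.09,.09,-.14,.14,z,z),[.5869,.0483,.0031])[:,0];cv2.polylines(g,[np.int32((q-[x,y]+.5)*3*16)],True,(255,0,255),1,cv2.LINE_AA,4)
    cv2.imwrite(f'pics/ov_{c}.png',g)
```

```text
(no output)
```

View pics/ov_scene.png

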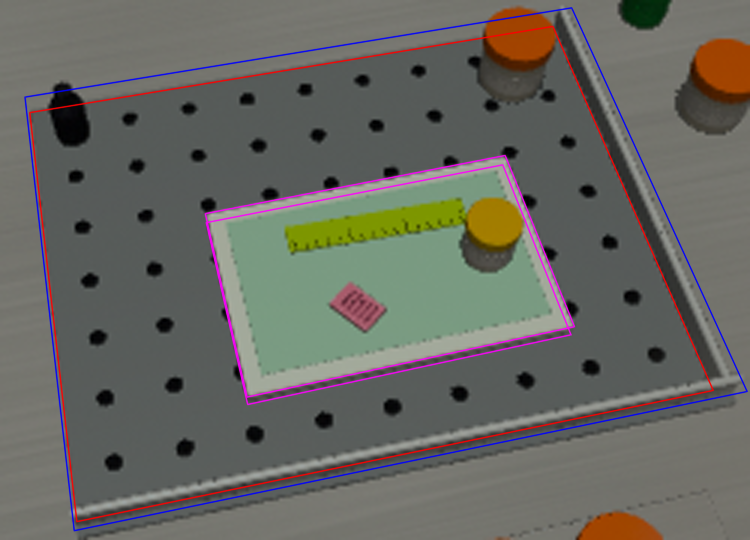

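View pics/ov_side.png

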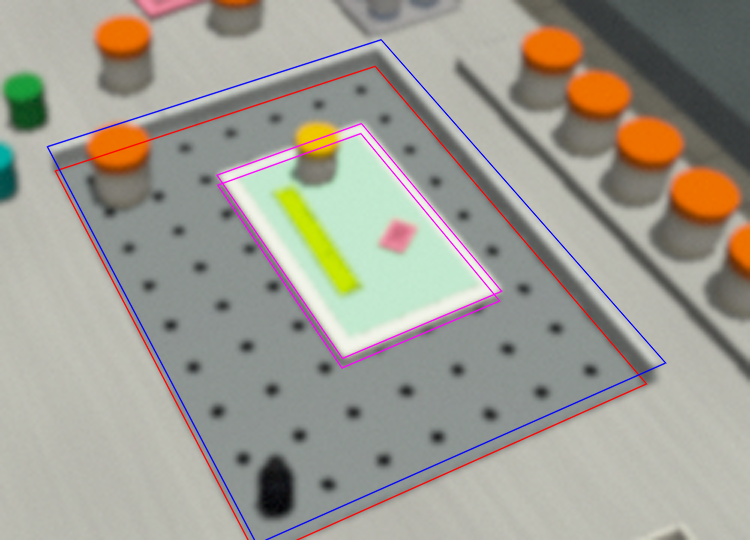

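The overlay fits the board to about 1 px. The panel model is a few px off at the rims: in scene the model corner is at crop (745,390), the real one at about (737,382). I'll zoom in on the rims.

Run:
```python
from h import *
im=get_image('scene');I=cv2.convertScaleAbs(im['image'][:,:,::-1],alpha=1.5)
s=get_image('side')['image'][:,:,::-1]
cr=lambda I,x,y:cv2.resize(I[y:y+35,x:x+48],None,fx=8,fy=8,interpolation=cv2.INTER_NEAREST)
g=np.vstack([np.hstack([cr(I,435,240),cr(I,245,285)]),np.hstack([cr(I,400,125),cr(s,320,105)])])
cv2.imwrite('pics/z.png',g)
```

```text
(no output)
```

View pics/z.png

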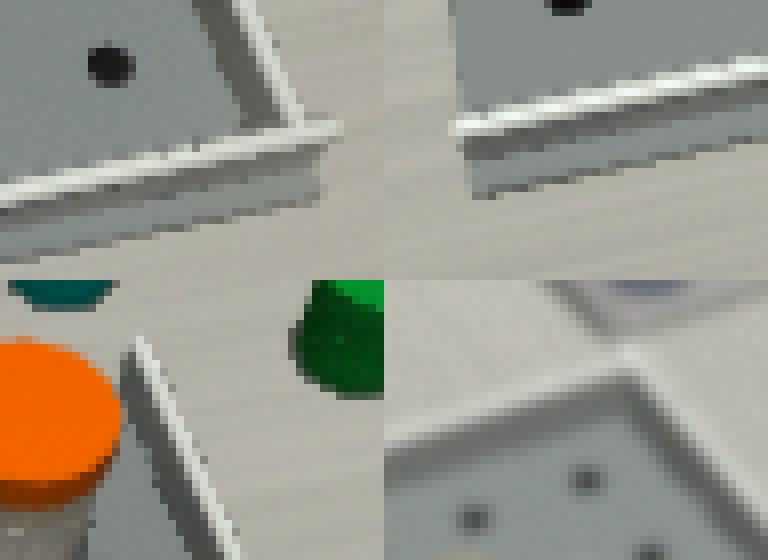

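In the top-left zoom (scene) the far rim's bright top edge runs (435,263.5) to (472,255). The left rim's inner top edge runs (464,240) to (471,254) and its inner bottom edge (460,240) to (465.6,255).

Run:
```python
from h import *
im=get_image('scene')
for n,z,pts in (('far top',.028,[(435,263.5),(472.5,255.2),(253.9,300.2),(293,292.2)]),('left top',.028,[(464,240),(471.2,254.4),(416.6,133.1),(427.2,160)]),('left bottom',.004,[(460,240),(465.6,255.2)])):
    P=np.array([on(im,u-.5,v-.5,z)[:2] for u,v in pts]);print(n,P.round(4).tolist())
im=get_image('side')  # corner inner bottom/top
print(on(im,320+245/8,105+95/8,.028)[:2], on(im,320+235/8,105+125/8,.004)[:2])
```

```text
far top [[0.7502, 0.1939], [0.7502, 0.2906], [0.7426, -0.2396], [0.744, -0.15]]
left top [[0.7073, 0.2873], [0.7475, 0.2884], [0.346, 0.2944], [0.4489, 0.2887]]
left bottom [[0.6953, 0.2891], [0.7377, 0.2857]]
[0.75135722 0.28004021] [0.75305291 0.28938014]
```

```bash
cat > st.py <<'E'
from h import *
s=observe();M=rot(s['ee_rot'])
print('t',round(s['clock'],2),'p',s['position'].round(4),'F',s['force'].round(1),'yang',np.degrees(np.arctan2(M[1,1],M[0,1])).round(2),'zax',M[:,2].round(3))
import sys
if len(sys.argv)>1: print('tool steps',(M.T@(np.array(eval(sys.argv[1]))-s['position'])/.02).round(2))
E
python3 -m handwheel '[[0,0,0,0,0,-1],[0,-1,0,0,0,-1],[0,-1,0,0,0,-1],[0,-1,0,0,0,-1],[0,-1,0,0,0,-1],[0,-1,0,0,0,-0.5],[0,-1,0,0,0,0],[0,-1,0,0,0,0]]' 1
python3 st.py '(.46,.048,.226)'
```

```text
clock: 2.72
position: [0.2233, 0.4373, 0.2268]
ee_rot: [0.023, 3.141, 0.0]
force: [0.1, 0.9, -0.1]
width: 1.0
gripper_force: 0.0
t 2.72 p [0.2233 0.4373 0.2268] F [ 0.1  0.9 -0.1] yang 89.17 zax [ 0.  0. -1.]
tool steps [-12.12 -19.29   0.04]
```

```bash
python3 -m handwheel '[[-0.6,-1,0,0,0,0],[-0.6,-1,0,0,0,0],[-0.6,-1,0,0,0,0],[-0.6,-1,0,0,0,0],[-0.6,-1,0,0,0,0],[-0.6,-1,0,0,0,0],[-0.6,-1,0,0,0,0],[-0.6,-1,0,0,0,0]]' >/dev/null
python3 -m handwheel '[[-0.6,-1,0,0,0,0],[-0.6,-1,0,0,0,0],[-0.6,-1,0,0,0,0],[-0.6,-1,0,0,0,0],[-0.6,-1,0,0,0,0],[-0.6,-1,0,0,0,0],[-0.6,-1,0,0,0,0],[-0.6,-1,0,0,0,0]]' >/dev/null
python3 -m handwheel '[[-0.6,-0.8,0,0,0,0],[-0.6,-0.7,0,0,0,0],[-0.6,-0.5,0,0,0,0],[0,0,0,0,0,0],[0,0,0,0,0,0]]' >/dev/null
python3 st.py '(.46,.048,.012)'
```

```text
t 4.47 p [0.4462 0.0745 0.2267] F [-1.   0.1  0.2] yang 89.05 zax [ 0. -0. -1.]
tool steps [-0.71 -1.31 10.74]
```

```bash
python3 -m handwheel '[[-0.4,-0.7,0,0,0,0],[-0.3,-0.6,0,0,0,0],[0,0,1,0,0,0],[0,0,1,0,0,0],[0,0,1,0,0,0],[0,0,1,0,0,0],[0,0,1,0,0,0],[0,0,1,0,0,0]]' >/dev/null
python3 -m handwheel '[[0,0,1,0,0,0],[0,0,1,0,0,0],[0,0,0.9,0,0,0],[0,0,0.6,0,0,0],[0,0,0.5,0,0,0],[0,0,0,0,0,0],[0,0,0,0,0,0]]' >/dev/null
python3 st.py '(.48,.048,.012)'; python3 fit.py
```

```text
t 5.72 p [0.4592 0.0492 0.0267] F [ 1.2 -0.4  0.5] yang 89.18 zax [-0.001  0.    -1.   ]
tool steps [-1.04 -0.04  0.74]
board scene 0.76 [ 0.5874  0.0485 -0.0018] 0.011
board side 0.77 [ 0.5889  0.0477 -0.0121] 0.152
board both [ 0.5876  0.0483 -0.0032] 0.171
panel scene 0.84 [ 0.5538  0.0314 -0.0189] 0.019
panel side 0.88 [ 0.5484  0.0301 -0.0167] 0.009
panel both [ 0.5489  0.0309 -0.0161] 0.035
```

```bash
python3 -m handwheel '[[0,0,0.35,0,0,0],[0,0,0.35,0,0,0],[-0.4,0,0,0,0,0],[-0.4,0,0,0,0,0],[-0.3,0,0,0,0,0],[-0.25,0,0,0,0,0],[-0.25,0,0,0,0,0],[0,0,0,0,0,0]]'
python3 -m handwheel '[[-0.25,0,0,0,0,0],[-0.25,0,0,0,0,0],[-0.25,0,0,0,0,0],[-0.25,0,0,0,0,0]]'
python3 st.py '(.54,.048,.012)'
```

```text
clock: 6.68
position: [0.4914, 0.0485, 0.0125]
ee_rot: [-0.022, -3.14, -0.0]
force: [-2.7, 1.4, 0.8]
width: 0.995
gripper_force: 1.2
clock: 7.02
position: [0.5102, 0.0478, 0.0124]
ee_rot: [-0.024, -3.139, 0.0]
force: [-6.1, -0.9, 1.6]
width: 0.993
gripper_force: 2.6
t 7.02 p [0.5102 0.0478 0.0124] F [-6.1 -0.9  1.6] yang 89.14 zax [-0.003 -0.    -1.   ]
tool steps [-1.49  0.03  0.02]
```

Contact (about 6 N, steady sliding). Continue to about 10 mm short of the rim.

```bash
python3 -m handwheel '[[-0.25,0,0,0,0,0],[-0.25,0,0,0,0,0],[-0.25,0,0,0,0,0],[-0.25,0,0,0,0,0],[-0.25,0,0,0,0,0],[-0.25,0,0,0,0,0],[-0.25,0,0,0,0,0],[0,0,0,0,0,0]]'
python3 fit.py
```

```text
clock: 7.68
position: [0.5465, 0.0472, 0.0125]
ee_rot: [-0.024, -3.141, 0.0]
force: [-1.6, -0.3, -0.8]
width: 1.003
gripper_force: 1.0
board scene 0.88 [ 0.6474  0.0462 -0.0165] 0.011
board side 0.85 [ 0.65    0.0444 -0.0307] 0.251
board both [ 0.6475  0.0456 -0.0164] 0.271
panel scene 0.81 [ 0.5524  0.0331 -0.0153] 0.009
panel side 0.74 [ 0.5478  0.0271 -0.0195] 0.014
panel both [ 0.5502  0.0326 -0.0165] 0.04
```

```bash
python3 -m handwheel '[[-0.15,0,0,0,0,0],[-0.15,0,0,0,0,0],[-0.1,0,0,0,0,0],[0,0,0,0,0,0]]'
for i in 1; do python3 -m handwheel '[[-0.07,0,0,0,0,0],[0,0,0,0,0,0]]'; done
```

```text
clock: 8.32
position: [0.5538, 0.0473, 0.0127]
ee_rot: [-0.023, -3.14, -0.0]
force: [-4.5, 1.0, 2.5]
width: 1.001
gripper_force: 2.4
clock: 8.48
position: [0.5549, 0.0472, 0.0126]
ee_rot: [-0.023, -3.139, -0.0]
force: [-6.1, -0.2, 3.5]
width: 1.005
gripper_force: 3.0
```

```bash
python3 -m handwheel '[[-0.07,0,0,0,0,0],[0,0,0,0,0,0]]'; python3 st.py
```

```text
clock: 8.65
position: [0.5562, 0.0473, 0.0127]
ee_rot: [-0.023, -3.139, -0.0]
force: [-6.3, -0.6, 4.3]
width: 0.997
gripper_force: 3.1
t 8.65 p [0.5562 0.0473 0.0127] F [-6.3 -0.6  4.3] yang 89.15 zax [-0.002  0.    -1.   ]
```

```bash
for i in 1; do python3 -m handwheel '[[-0.08,0,0,0,0,0],[0,0,0,0,0,0]]'|sed -n '2p;4p'; python3 -m handwheel '[[-0.08,0,0,0,0,0],[0,0,0,0,0,0]]'|sed -n '2p;4p'; done
```

```text
position: [0.5562, 0.0473, 0.0124]
force: [-11.4, -0.6, 7.9]
position: [0.5563, 0.0473, 0.0122]
force: [-15.2, 1.4, 11.7]
```

Far edge contacts the rim (x stalls at 0.556, force rises to 15 N). Back off, raise, turn 90° and go to the right edge.

```bash
python3 -m handwheel '[[0.5,0,0,0,0,0],[0.5,0,0,0,0,0],[0.3,0,-0.5,0,0,0],[0,0,-1,0,0,0],[0,0,-1,0,0,0],[0,0,-1,0,0,0],[0,0,-1,0,0,0],[0,0,-0.5,0,0,0]]' >/dev/null
python3 -m handwheel '[[0,-1,0,0,0,0],[0,-1,0,0,0,0],[0,-1,0,0,0,0],[0,-1,0,0,0,0],[0,-1,0,0,0,0],[0,-1,0,0,0,0],[0,-1,0,0,0,0],[0,-1,0,0,0,0]]' >/dev/null
python3 -m handwheel '[[0,-1,0,0,0,0],[0,-1,0,0,0,0],[0,0,0,0,0,1],[0,0,0,0,0,1],[0,0,0,0,0,1],[0,0,0,0,0,1],[0,0,0,0,0,1],[0,0,0,0,0,1]]' >/dev/null
python3 -m handwheel '[[0,0,0,0,0,1],[0,0,0,0,0,1],[0,0,0,0,0,1],[0,0,0,0,0,1],[0,0,0,0,0,1],[0,0,0,0,0,1],[0,0,0,0,0,1],[0,0,0,0,0,1]]' >/dev/null
python3 -m handwheel '[[0,0,0,0,0,1],[0,0,0,0,0,1],[0,0,0,0,0,1],[0,0,0,0,0,1],[0,0,0,0,0,1],[0,0,0,0,0,1],[0,0,0,0,0,1],[0,0,0,0,0,1]]' >/dev/null
python3 st.py '(.656,-.135,.012)'; python3 fit.py
```

```text
t 12.32 p [ 0.5317 -0.1523  0.113 ] F [ 0.1  0.9 -0. ] yang 0.96 zax [ 0.001  0.    -1.   ]
tool steps [0.76 6.23 5.05]
board scene 0.61 [ 0.6493  0.0462 -0.0272] 0.039
board side 0.62 [ 0.6525  0.1606 -0.4525] 0.765
board both [ 0.6494  0.0467 -0.0292] 0.844
panel scene 0.9 [ 0.5519  0.0321 -0.0174] 0.007
panel side 0.83 [ 0.5489  0.0308 -0.0166] 0.011
panel both [ 0.5503  0.0315 -0.0154] 0.026
```

```bash
python3 -m handwheel '[[0,1,0,0,0,0.45],[0,1,0,0,0,0],[0,1,0,0,0,0],[0,1,0,0,0,0],[0,1,0,0,0,0],[0,1,0,0,0,0],[0,0.2,0,0,0,0],[0,0,0,0,0,0]]' >/dev/null
python3 -m handwheel '[[0,0,1,0,0,0],[0,0,1,0,0,0],[0,0,1,0,0,0],[0,0,0.7,0,0,0],[0,0,0.5,0,0,0],[0,0,0.3,0,0,0],[0,0,0.2,0,0,0],[0,0,0,0,0,0]]' >/dev/null
python3 st.py '(.656,-.105,.0125)'; python3 fit.py
```

```text
t 13.95 p [ 0.6554 -0.1533  0.0185] F [-0.1 -0.4  0.2] yang -0.66 zax [-0.  0. -1.]
tool steps [2.42 0.   0.3 ]
board scene 0.57 [ 0.6486  0.0465 -0.0197] 0.049
board side none
panel scene 0.88 [ 0.5528  0.0328 -0.0181] 0.034
panel side 0.87 [ 0.5482  0.0294 -0.0162] 0.01
panel both [ 0.552   0.0318 -0.0148] 0.063
```

Run:
```python
from h import *
im=get_image('scene')['image'][130:310,230:480,::-1]
cv2.imwrite('pics/c1.png',cv2.resize(im,None,fx=3,fy=3,interpolation=cv2.INTER_CUBIC))
```

```text
(no output)
```

View pics/c1.png

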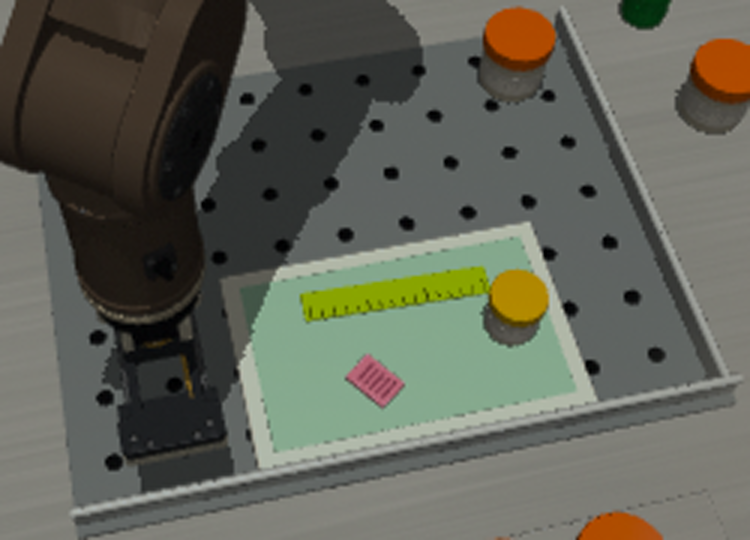

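Board's far edge is now hidden by the far rim along its whole length (crop (262,467)–(595,402)), i.e. flush. The cargo is intact and the fingers stand clear on the right. Now push left.

```bash
python3 -m handwheel '[[0.4,0,0.3,0,0,0],[0.5,0,0,0,0,0],[0.5,0,0,0,0,0],[0.4,0,0,0,0,0],[0.2,0,0,0,0,0],[0.2,0,0,0,0,0],[0.25,0,0,0,0,0],[0.25,0,0,0,0,0]]'
python3 -m handwheel '[[0.25,0,0,0,0,0],[0.25,0,0,0,0,0],[0.25,0,0,0,0,0],[0.25,0,0,0,0,0]]'
python3 st.py '(.658,-.015,.0125)'
```

```text
clock: 14.97
position: [0.6562, -0.1004, 0.0129]
ee_rot: [2.234, 2.206, -0.002]
force: [0.0, -5.2, 0.0]
width: 1.003
gripper_force: 2.0
clock: 15.3
position: [0.6565, -0.0794, 0.0129]
ee_rot: [2.234, 2.208, -0.0]
force: [0.2, -5.6, -0.3]
width: 1.001
gripper_force: 2.4
t 15.3 p [ 0.6565 -0.0794  0.0129] F [ 0.2 -5.6 -0.3] yang -0.69 zax [ 0.    -0.001 -1.   ]
tool steps [3.22 0.04 0.02]
```

```bash
python3 -m handwheel '[[0.25,0,0,0,0,0],[0.25,0,0,0,0,0],[0.25,0,0,0,0,0],[0.25,0,0,0,0,0],[0.25,0,0,0,0,0],[0.25,0,0,0,0,0],[0.25,0,0,0,0,0],[0.25,0,0,0,0,0]]'
python3 -m handwheel '[[0.25,0,0,0,0,0],[0.25,0,0,0,0,0],[0.25,0,0,0,0,0],[0.1,0,0,0,0,0],[0,0,0,0,0,0]]'
python3 fit.py | grep board
```

```text
clock: 15.97
position: [0.657, -0.039, 0.0129]
ee_rot: [2.234, 2.208, 0.0]
force: [0.1, -5.7, 2.1]
width: 0.999
gripper_force: 2.6
clock: 16.38
position: [0.6573, -0.021, 0.0128]
ee_rot: [-2.233, -2.21, -0.001]
force: [0.4, -2.6, 0.4]
width: 1.003
gripper_force: 0.7
board scene 0.68 [ 0.6519  0.1328 -0.0175] 0.112
board side 0.56 [ 0.6554  0.1338 -0.0181] 0.319
board both [ 0.653   0.1343 -0.0436] 0.434
```

```bash
f(){ sed -n '2p;4p'; }
python3 -m handwheel '[[0.2,0,0,0,0,0],[0.2,0,0,0,0,0],[0.1,0,0,0,0,0],[0,0,0,0,0,0]]'|f
python3 -m handwheel '[[0.1,0,0,0,0,0],[0.07,0,0,0,0,0],[0,0,0,0,0,0]]'|f
```

```text
position: [0.6572, -0.0117, 0.0126]
force: [0.2, -0.8, -1.2]
position: [0.6572, -0.0085, 0.0127]
force: [0.7, -1.6, -1.9]
```

```bash
f(){ sed -n '2p;4p'; }
python3 -m handwheel '[[0.1,0,0,0,0,0],[0,0,0,0,0,0]]'|f
python3 -m handwheel '[[0.08,0,0,0,0,0],[0,0,0,0,0,0]]'|f
```

```text
position: [0.6572, -0.0065, 0.0127]
force: [-0.8, -1.7, -1.9]
position: [0.6571, -0.0058, 0.0127]
force: [-0.1, -4.5, -1.5]
```

```bash
f(){ sed -n '2p;4p'; }
python3 -m handwheel '[[0.08,0,0,0,0,0],[0,0,0,0,0,0]]'|f
python3 -m handwheel '[[0.08,0,0,0,0,0],[0,0,0,0,0,0]]'|f
python3 -m handwheel '[[0.08,0,0,0,0,0],[0,0,0,0,0,0]]'|f
```

```text
position: [0.6569, -0.0056, 0.0127]
force: [-2.4, -8.5, -1.6]
position: [0.6566, -0.0055, 0.0127]
force: [-2.1, -11.5, -1.8]
position: [0.6563, -0.0053, 0.0128]
force: [-3.1, -14.7, -1.8]
```

```bash
python3 -m handwheel '[[-0.5,0,0,0,0,0],[-0.5,0,0,0,0,0],[-0.5,0,0,0,0,0],[0,0,-1,0,0,0],[0,0,-1,0,0,0],[0,0,-1,0,0,0],[0,0,-1,0,0,0],[0,0,-1,0,0,0]]' |sed -n '1,2p'
python3 fit.py|grep board
python3 - <<'E'
from h import *
im=get_image('scene')['image'][175:300,290:480,::-1]
cv2.imwrite('pics/c2.png',cv2.resize(im,None,fx=4,fy=4,interpolation=cv2.INTER_CUBIC))
E
```

```text
clock: 18.77
position: [0.6571, -0.0304, 0.1139]
board scene 0.69 [ 0.6503  0.1482 -0.0182] 0.064
board side 0.61 [ 6.563e-01  1.446e-01 -5.000e-04] 0.031
board both [ 0.6553  0.1477 -0.0092] 0.111
```

View pics/c2.png

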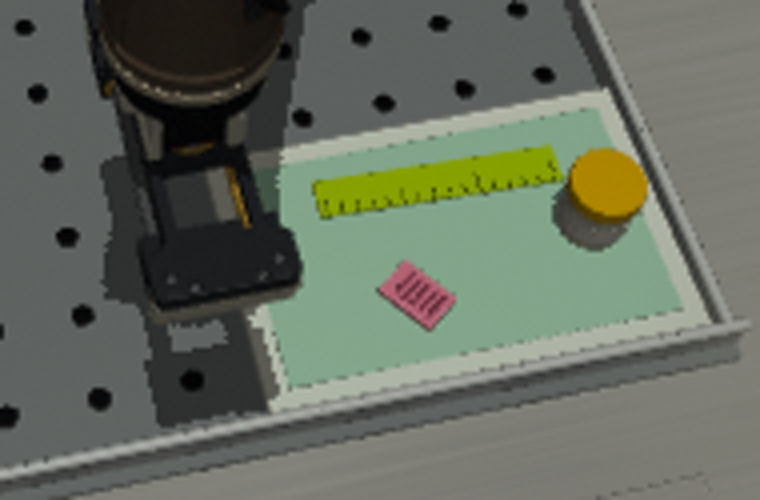

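The board looks home: the left edge lies along the left rim and the far edge along the far rim, cargo undisturbed. A second gentle seating push on the near edge will confirm it.

```bash
python3 -m handwheel '[[0,-1,0,0,0,-1],[0,-1,0,0,0,-1],[0,-1,0,0,0,-1],[0,-1,0,0,0,-1],[0,-1,0,0,0,-1],[0,-1,0,0,0,-1],[0,-1,0,0,0,-1],[0,-1,0,0,0,-1]]' >/dev/null
python3 -m handwheel '[[0,0,0,0,0,-1],[0,0,0,0,0,-1],[0,0,0,0,0,-1],[0,0,0,0,0,-1],[0,0,0,0,0,-1],[0,0,0,0,0,-1],[0,0,0,0,0,-1],[0,0,0,0,0,-1]]' >/dev/null
python3 -m handwheel '[[0,0,0,0,0,-1],[0,0,0,0,0,-1],[0,0,0,0,0,-1],[0,0,0,0,0,-1],[0,0,0,0,0,-1],[0,0,0,0,0,-1],[0,0,0,0,0,-0.3],[0,0,0,0,0,0]]' >/dev/null
python3 st.py '(.51,.12,.0125)'
```

```text
t 21.12 p [ 0.5029 -0.0669  0.1122] F [-0.1 -0.2 -0.7] yang 88.53 zax [-0.001  0.    -1.   ]
tool steps [-0.12  9.35  4.99]
```

```bash
python3 -m handwheel '[[0,1,0,0,0,-0.16],[0,1,0,0,0,0],[0,1,0,0,0,0],[0,1,0,0,0,0],[0,1,0,0,0,0],[0,1,0,0,0,0],[0,1,0,0,0,0],[0,1,0,0,0,0]]' >/dev/null
python3 -m handwheel '[[0,1,0,0,0,0],[0,0.3,0,0,0,0],[0,0,1,0,0,0],[0,0,1,0,0,0],[0,0,1,0,0,0],[0,0,0.7,0,0,0],[0,0,0.5,0,0,0],[0,0,0,0,0,0]]' >/dev/null
python3 st.py '(.55,.12,.0125)'
```

```text
t 22.45 p [0.505  0.1181 0.0269] F [ 0.6 -0.2  0.1] yang 89.1 zax [-0.003 -0.001 -1.   ]
tool steps [-2.25  0.13  0.71]
```

```bash
f(){ sed -n '2p;4p'; }
python3 -m handwheel '[[-0.3,0,0.35,0,0,0],[-0.4,0,0.35,0,0,0],[-0.4,0,0,0,0,0],[-0.4,0,0,0,0,0],[-0.3,0,0,0,0,0],[-0.2,0,0,0,0,0],[-0.15,0,0,0,0,0],[0,0,0,0,0,0]]'|f
python3 -m handwheel '[[-0.1,0,0,0,0,0],[-0.1,0,0,0,0,0],[0,0,0,0,0,0]]'|f
python3 -m handwheel '[[-0.1,0,0,0,0,0],[0,0,0,0,0,0]]'|f
```

```text
position: [0.55, 0.1185, 0.015]
force: [-0.5, -0.2, 0.3]
position: [0.5534, 0.1185, 0.0148]
force: [0.2, 0.0, -1.3]
position: [0.5554, 0.1184, 0.0148]
force: [0.6, -0.3, 0.4]
```

```bash
f(){ sed -n '2p;4p'; }
python3 -m handwheel '[[-0.08,0,0.1,0,0,0],[0,0,0,0,0,0]]'|f
python3 -m handwheel '[[-0.08,0,0,0,0,0],[0,0,0,0,0,0]]'|f
python3 -m handwheel '[[-0.08,0,0,0,0,0],[0,0,0,0,0,0]]'|f
python3 -m handwheel '[[-0.08,0,0,0,0,0],[0,0,0,0,0,0]]'|f
```

```text
position: [0.5561, 0.1184, 0.0123]
force: [-2.5, 0.3, 0.2]
position: [0.5564, 0.1182, 0.0122]
force: [-5.3, 0.1, 3.6]
position: [0.5573, 0.1181, 0.0122]
force: [-8.2, -0.9, 5.9]
position: [0.5574, 0.1181, 0.012]
force: [-12.8, -1.0, 10.0]
```

```bash
f(){ sed -n '2p;4p'; }
python3 -m handwheel '[[-0.1,0,0,0,0,0],[0,0,0,0,0,0]]'|f
python3 -m handwheel '[[0.5,0,0,0,0,0],[0.6,0,0,0,0,0],[0.5,0,0,0,0,0],[0,0,-1,0,0,0],[0,0,-1,0,0,0],[0,0,-1,0,0,0],[0,0,-1,0,0,0],[0,0,-1,0,0,0]]'|f
python3 -m handwheel '[[0,-1,0,0,0,0],[0,-1,-0.5,0,0,0],[0,-1,-0.5,0,0,0],[0.5,-1,-0.5,0,0,0],[0.5,-1,0,0,0,0],[0.5,-1,0,0,0,0],[0.5,-1,0,0,0,0],[0.5,-1,0,0,0,0]]' >/dev/null
python3 -m handwheel '[[0,-1,0,0,0,0],[0,-1,0,0,0,0],[0,-1,0,0,0,0],[0,-1,0,0,0,0],[0,-1,0,0,0,0],[0,-1,0,0,0,0],[0,-1,0,0,0,0],[0,0,0,0,0,0]]'|f
python3 fit.py|grep board
python3 - <<'E'
from h import *
g=[]
for c,x,y in(('scene',295,195),('side',300,110)):
    im=get_image(c);g.append(cv2.resize(im['image'][y:y+110,x:x+(185 if c=='scene' else 130),::-1],None,fx=2.5,fy=5 if 0 else 2.5,interpolation=cv2.INTER_CUBIC))
cv2.imwrite('pics/c3.png',np.hstack(g))
E
```

```text
position: [0.5574, 0.1182, 0.0117]
force: [-18.0, -0.4, 14.0]
position: [0.5316, 0.1187, 0.1138]
force: [1.2, 0.4, -0.3]
position: [0.4769, -0.185, 0.1431]
force: [-0.6, -0.5, 0.7]
board scene 0.68 [ 0.65    0.1466 -0.0154] 0.041
board side 0.72 [0.6545 0.2735 0.0351] 0.734
board both [ 0.65    0.1467 -0.0155] 0.814
```

View pics/c3.png

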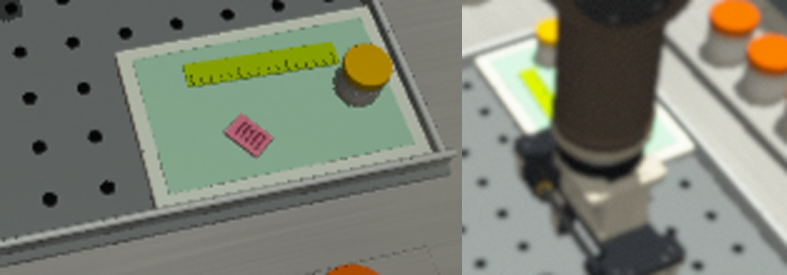

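Run:
```python
from h import *
im=get_image('scene');g=im['image'].astype(float).mean(2)
for v in (204,212,220,228,236,244,250):
    u0=int(round(proj(im,on(im,0,v,.019)*0+np.array([0,0,0]))[0])) if 0 else None
    # scan for rim: find column where ray at z=.028 has y~.288
    us=np.arange(400,480);P=np.array([on(im,u,v,.019) for u in us]);k=np.argmin(abs(P[:,1]-.287));c=us[k]
    print(v,c,P[k,0].round(3),g[v,c-9:c+10].round().astype(int).tolist())
print([on(im,u+1,v,.019)[1]-on(im,u,v,.019)[1] for u,v in((450,220),)])
```

```text
204 445 0.595 [143, 143, 143, 143, 158, 170, 171, 171, 169, 93, 52, 63, 127, 152, 150, 119, 121, 120, 120]
212 449 0.62 [116, 118, 127, 110, 166, 168, 171, 170, 161, 59, 60, 100, 141, 151, 120, 121, 122, 121, 121]
220 453 0.645 [102, 102, 101, 102, 102, 101, 101, 99, 101, 54, 62, 122, 151, 149, 119, 119, 119, 120, 119]
228 456 0.669 [81, 66, 106, 157, 170, 171, 171, 170, 163, 60, 57, 88, 137, 153, 126, 122, 122, 122, 123]
236 460 0.693 [143, 143, 145, 163, 170, 170, 170, 166, 105, 59, 63, 116, 146, 146, 88, 123, 121, 121, 120]
244 464 0.716 [142, 144, 156, 169, 169, 168, 168, 163, 69, 64, 84, 132, 151, 141, 120, 123, 123, 122, 122]
250 466 0.732 [141, 142, 143, 156, 167, 167, 167, 164, 128, 71, 71, 106, 139, 147, 123, 123, 122, 123, 123]
[np.float64(0.0025224431731752928)]
```

Run:
```python
from h import *
from scipy.optimize import brentq
im=get_image('scene');g=im['image'].astype(float).mean(2)
for v in (204,208,212,216,224,228,232,236,240,244,248):
    k=int([u for u in range(400,480) if on(im,u,v,.019)[1]<.287][-1])
    w=g[v,k-4:k+8]; i=np.argmin(w)
    a=next(j for j in range(i,0,-1) if w[j-1]>115); a=k-4+a-1+(w[a-1]-115)/(w[a-1]-w[a])
    b=next(j for j in range(i,len(w)-1) if w[j+1]>105); b=k-4+b+(105-w[b])/(w[b+1]-w[b])
    B=on(im,a,v,.019);T=on(im,b,v,.028)
    print(v,round(b-a,2),'board',B[:2].round(4),'rim',T[:2].round(4),'gap mm',round(1e3*(T[1]-B[1]-.0145*(B[0]-T[0])*-1*-1),1))
```

```text
204 2.97 board [0.5948 0.2859] rim [0.6013 0.2891] gap mm 3.3
208 3.03 board [0.6075 0.2857] rim [0.6139 0.2891] gap mm 3.4
212 2.66 board [0.6201 0.286 ] rim [0.6262 0.2884] gap mm 2.5
216 3.35 board [0.6321 0.2841] rim [0.6384 0.2882] gap mm 4.2
224 3.07 board [0.6566 0.2848] rim [0.6625 0.2881] gap mm 3.4
228 2.88 board [0.6686 0.285 ] rim [0.6742 0.2878] gap mm 2.8
232 2.83 board [0.6803 0.2847] rim [0.6858 0.2873] gap mm 2.7
236 2.97 board [0.6919 0.2842] rim [0.6973 0.2871] gap mm 3.0
240 2.91 board [0.7034 0.2843] rim [0.7087 0.287 ] gap mm 2.8
244 2.94 board [0.7147 0.2842] rim [0.7199 0.2869] gap mm 2.8
248 2.58 board [0.726  0.2845] rim [0.7309 0.2863] gap mm 1.9
```

Parallel to the left rim with an apparent 2–3 mm gap. That is within measuring error but close to tolerance, so I'll repeat the leftward push as a check.

```bash
python3 -m handwheel '[[0,0,0,0,0,1],[0,0,0,0,0,1],[0,0,0,0,0,1],[0,0,0,0,0,1],[0,0,0,0,0,1],[0,0,0,0,0,1],[0,0,0,0,0,1],[0,0,0,0,0,1]]' >/dev/null
python3 -m handwheel '[[0,0,0,0,0,1],[0,0,0,0,0,1],[0,0,0,0,0,1],[0,0,0,0,0,1],[0,0,0,0,0,1],[0,0,0,0,0,1],[0,0,0,0,0,1],[0,0,0,0,0,1]]' >/dev/null
python3 -m handwheel '[[0,0,0,0,0,1],[0,0,0,0,0,1],[0,0,0,0,0,1],[0,0,0,0,0,1],[0,0,0,0,0,1],[0,0,0,0,0,1],[0,0,0,0,0,0.6],[0,0,0,0,0,0]]' >/dev/null
python3 st.py '(.656,-.04,.1)'
```

```text
t 28.87 p [ 0.4774 -0.1802  0.1426] F [0.3 0.7 0.6] yang -1.29 zax [-0. -0. -1.]
tool steps [7.21 8.77 2.13]
```

```bash
python3 -m handwheel '[[0.8,1,0,0,0,-0.1],[0.8,1,0,0,0,0],[0.8,1,0,0,0,0],[0.8,1,0,0,0,0],[0.8,1,0,0,0,0],[0.8,1,0,0,0,0],[0.8,1,0,0,0,0],[0.8,1,0,0,0,0]]' >/dev/null
python3 -m handwheel '[[0.5,0.7,0,0,0,0],[0,0,1,0,0,0],[0,0,1,0,0,0],[0,0,1,0,0,0],[0,0,1,0,0,0],[0,0,1,0,0,0],[0,0,0.5,0,0,0],[0,0,0,0,0,0]]' >/dev/null
python3 st.py '(.656,-.0055,.0125)'
```

```text
t 30.2 p [ 0.6518 -0.0446  0.0304] F [0.  0.5 0.2] yang -0.74 zax [-0.004  0.    -1.   ]
tool steps [1.96 0.19 0.89]
```

```bash
f(){ sed -n '2p;4p'; }
python3 -m handwheel '[[0,0.2,0.45,0,0,0],[0,0,0.4,0,0,0],[0.4,0,0,0,0,0],[0.4,0,0,0,0,0],[0.3,0,0,0,0,0],[0.2,0,0,0,0,0],[0.2,0,0,0,0,0],[0,0,0,0,0,0]]'|f
python3 -m handwheel '[[0.15,0,0,0,0,0],[0.1,0,0,0,0,0],[0,0,0,0,0,0]]'|f
python3 -m handwheel '[[0.1,0,0,0,0,0],[0,0,0,0,0,0]]'|f
python3 -m handwheel '[[0.1,0,0,0,0,0],[0,0,0,0,0,0]]'|f
```

```text
position: [0.658, -0.0135, 0.016]
force: [0.4, 0.8, 0.6]
position: [0.6579, -0.0098, 0.0158]
force: [-0.1, -0.3, -0.1]
position: [0.6579, -0.008, 0.0157]
force: [0.1, -0.4, -0.3]
position: [0.6579, -0.0059, 0.0156]
force: [-0.1, 0.2, 0.1]
```

```bash
f(){ sed -n '2p;4p'; }
python3 -m handwheel '[[0.08,0,0.15,0,0,0],[0,0,0,0,0,0]]'|f
python3 -m handwheel '[[0.08,0,0,0,0,0],[0,0,0,0,0,0]]'|f
python3 -m handwheel '[[0.1,0,0,0,0,0],[0,0,0,0,0,0]]'|f
python3 -m handwheel '[[0.1,0,0,0,0,0],[0,0,0,0,0,0]]'|f
python3 -m handwheel '[[0.1,0,0,0,0,0],[0,0,0,0,0,0]]'|f
```

```text
position: [0.6582, -0.0057, 0.0127]
force: [1.9, -3.5, -0.0]
position: [0.6577, -0.0054, 0.0127]
force: [-0.7, -6.6, -0.2]
position: [0.6575, -0.0053, 0.0127]
force: [-0.8, -10.8, 0.1]
position: [0.6574, -0.0052, 0.0128]
force: [-1.4, -15.7, -0.7]
position: [0.6574, -0.0051, 0.0128]
force: [-1.1, -18.8, -2.6]
```

Same stall point (-0.005) up to 19 N, so it's hard against the left rim. Retreat and hand in.

```bash
python3 -m handwheel '[[-0.3,0,0,0,0,0],[-0.5,0,0,0,0,0],[-0.6,0,0,0,0,0],[-0.6,0,0,0,0,0],[-0.5,0,-1,0,0,0],[0,0,-1,0,0,0],[0,0,-1,0,0,0],[0,0,-1,0,0,0]]'
python3 -m handwheel '[[-1,0,-0.5,0,0,0],[-1,0,0,0,0,0],[-1,0,0,0,0,0],[0,0,0,0,0,0],[0,0,0,0,0,0],[0,0,0,0,0,0]]' >/dev/null
python3 - <<'E'
from fit import *
run(do_panel=False)
im=get_image('scene')
for k in('yellow_pot','ruler','cassette'):
    r=place_of(k,'scene');print(k,[on(im,q['point'][0]*640,q['point'][1]*400,.019)[:2].round(3).tolist() for q in r[:3]])
print(sign_off())
E
```

```text
clock: 32.95
position: [0.6571, -0.0482, 0.0936]
ee_rot: [-2.238, -2.204, -0.0]
force: [1.1, 0.7, -0.3]
width: 1.001
gripper_force: 0.0
board scene 0.93 [ 0.6503  0.1465 -0.0183] 0.038
board side 0.93 [ 0.656   0.1472 -0.0256] 0.114
board both [ 0.656   0.147  -0.0256] 0.16
yellow_pot [[0.36, 0.385], [0.662, 0.235], [0.306, 0.288]]
ruler [[0.215, -0.272], [0.617, 0.155], [0.607, -0.454]]
cassette [[0.685, 0.113]]
the job is handed in; nothing more can be done
None
```

The board was pushed into the corner until it stalled firmly against both the far and left rims. The pot, ruler and cassette rode along on it, the arm was withdrawn, and I handed the job in at about 34 s; the camera showed a uniform 2–3 mm gap at the left rim, which I put down to measuring error, and no verdict was returned.

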